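Lock the filler-rod chest with hasp and pin

TASK

Lock the grey filler-rod chest on the welding bench: swing its raised steel hasp down flat against the chest's front so that the staple comes through the slot, then take the locking pin (the one with the plain straight round handle) from the wooden pin block and push it down through the staple's loop until its collar sits on the staple. Leave it there upright, with the hasp shut.

Things in the scene. Friction and masses are not known exactly. Their poses are not given: they have to be found in the camera images.
- hasp (a joint): Hasp angle: 0 = shut (stopped there), hanging flat on the chest's front, staple through its slot; 1.57 = level, straight out from the front; starts at 1.0 to 1.7. Steel strap 68 mm wide, 98 long, 4 thick, slot 48 mm wide from 48 to 86 mm from the hinge, solid metal up to 48. Stiff hinge (friction 0.12 N m): stays where left; push its outer (upper) face, under 10 N.
- hasp_hinge (a point): Middle of the hinge line, 125 mm above the bench, 5 mm before the front of the chest (fixed closed grey metal box 220 mm deep, 280 wide, 130 high). Axes do not turn with the hasp: x level, from the front into the chest; the front faces roughly -y of the bench, y along the front and hinge, z up. At angle q, a strap point L from the hinge is at x = -L sin q, z = -L cos q.
- staple_eye (a point): Centre of the staple's loop, 69 mm above the bench, 28 mm before the chest's front; axes as hasp_hinge. The staple is a level U of 8 mm steel bar standing 56 mm out from the front; the pin goes straight down through it. Opening with the hasp shut: 26 mm along y, 41 mm along x. Bar top 4 mm above this point. Pin seated: pin_handle 29 mm above it.
- pin_handle (a point): Centre of the locking pin's plain cylinder handle (22 mm diameter, 40 high); z up its axis. Below: collar 42 mm diameter, underside 25 mm below this point; shank 13 mm diameter, tapered tip 75 mm below. Steel, 0.14 kg. Stands loose in 1 of 3 holes 85 mm apart in a wooden block 60 mm high, shank 50 mm deep: lift straight up. Other holes: T-bar and ball-top pins.
Things that resemble listed ones, but are neither listed nor needed, are in the scene too. What is shaped like the part that bears pin_handle but purple is not meant.

How it is judged:
By the outcome, as a careful person would: the job done as asked, in the order asked, and still so for the second after the job is handed in, with the robot touching nothing.
It also fails if it takes over 61 s, if anything falls off the work surface, if the arm or the gripper's body presses on something with over 40 N, if the wrist force passes 120 N, or if a joint passes its speed limit or range.

ROBOT

A 6-joint arm with a two-finger parallel gripper is mounted at the origin on the work surface. World frame = base frame: x ahead of the robot, y to its left, z up, the work surface at z = 0. Lengths are in m, angles in rad, forces in N, time in s.
With the tool pointing down it reaches from about 0.275 to 0.875 m from the base axis. Payload 12.5 kg.
Tool frame: the origin (TCP) lies on the mounting face of the last link; the fingertips stand 173 mm ahead of it and the grasp point (between the pads) lies 155 mm ahead of it (env.tips_ahead is the z of the fingertips in the tool frame, in m); z points along the fingers, y is the line along which they close (so a half turn about z gives the same grasp; the last joint's range is limited). The gripper opens to 85 mm and grips with 20 to 120 N. Pads are 22 mm wide; open, the fingers measure 114 mm over their backs; the gripper's body (76 mm by 85 mm) begins 54 mm behind the grasp point. The pads swing forward as they close: fully open they stand 13 mm farther back than shut.
Start: joints at [-0.085, 0.351, 1.652, -0, 1.139, -0.085], TCP at [0.55, 0, 0.405] pointing down, gripper open.
Joint ranges: [-2.75, 2.75], [-0.79, 2.1], [0.01, 2.65], [-1.57, 4.71], [0.07, 3.14], [-2.87, 2.87]. Speed limits (rad/s): [2.22, 2.22, 2.79, 3.14, 3.14, 3.14].

INTERFACE

Orientations are given as a unit quaternion [x, y, z, w].
In Python, from bench import sensors, eyes, order, models, env gives the robot as it stands.
- The arm moves only by the shell command python3 -m inch 'ROWS' [OPENING] [FORCE]. ROWS is JSON, a list of rows, each a list of 2 entries, a list of its own where there are three numbers: the shift along the tool's x, y, z in cm, then the turn, a rotation vector about the tool's x, y, z in degrees. A call has 1 to 20 rows; each row shifts and turns the commanded pose from where the row before left it, along the tool's axes as they then stand; what a row does not reach is not made up. A row lasts 1/12 s, in which the tool goes at most 41.7 mm and 7.16 degrees, less where a joint would pass 70% of its speed; a pose out of reach is approached as far as the arm can. A call is refused whole if a number of a shift passes 4.17 or a number of a turn 7.16, either way. A call with a gripper value outside its range is refused whole. OPENING is the opening, from -1 (shut) to 1 (fully open), set as the call begins (- or left out, the last holds). The fingers move at their own pace and stop on an object; FORCE is the grip in N (left out, the last holds). Time passes only in rows, so rows that do not move let the fingers close. It gives the time, the measured TCP pose, the force, the opening and the grip force at its end, in the units of the state.
- sensors.get_obs(): the state, without advancing time (a new reading comes with each control period).
- eyes.capture(name): name is "scene" or "side" or "wrist"; returns the picture (384x512x3 uint8, blue, green, red); there is no depth.
- eyes.camera_params(name): a dict with "fx", "fy", "cx", "cy" (pixels), "origin" and "orientation" of the camera in the world. Camera axes: x right, y up, looking along -z (the intrinsics and any distortion apply to the point x, -y, -z); pixel columns grow to the right and rows downward; lengths in m; the calibration is good to about 2 mm. A picture is of the moment at which its call begins: read the wrist's pose just before it. camera_params takes no time and is no camera call; for the wrist camera it gives the pose at the moment of the call.
- order.close_job(): hands the job in; it is judged then, once.
Trained networks look in the newest picture that a camera, given by its name, has taken for a name from the list of things; names that differ only in an ending like _2 or _b are one class to them, and where a whole thing is asked for, a point or a joint stands for the part that bears it (a point fixed in the world has none). Each returns a list of dicts, best first, with "p" (0 to 1); they miss things now and then, are a little off and sometimes report something else, mostly with a low value. They report only what shows in the picture. A call takes as long as a camera call. They do not tell look-alikes from the thing itself.
- models.search_frame(name, camera): "bbox" ([left, top, right, bottom] in pixels, round what is visible of it).
- models.masks_of(name, camera): "region" (384x512 bool, what is visible of it) and "bbox" ([left, top, right, bottom] in pixels, round what is visible of it).
The state is a dict: "t": time; "qpos": joint angles; "qd": joint speeds; "effort": joint torques, N m; "tool_pos": TCP position; "eef_rot": TCP orientation; "wrist_force": force on the tool from outside, world axes, zero at the start; "torque": the same for the moment, N m; "opening": opening from 0.0 (shut) to 1.0 (fully open); "gripper_force": force on a finger pad.
Only numpy, scipy, OpenCV 4.12 (cv2) and the standard library are available. Lean on these libraries where they do the work, as an engineer would, in place of code of your own. Each camera call takes 0.05 s, during which the arm holds its last target. There are 200 camera calls.

## Working session

There is one attempt and no reset: what is moved stays moved. The work goes in short steps, Python scripts to look and compute and a shell command to move; the robot and the scene stay as the last step left them, time stands still between calls to the robot, and variables do not carry over. Pictures are saved under pics/ and viewed, at most 10 in all, crops included, and the job is handed in when it is done.

```bash
mkdir -p pics; ls; cat > h.py <<'E'
import numpy as np,cv2
from scipy.spatial.transform import Rotation as R
from bench import sensors,eyes,order,models,env
def ray(c,u,v,p=None):
    p=p or eyes.camera_params(c)
    d=np.array([(u-p['cx'])/p['fx'],-(v-p['cy'])/p['fy'],-1.])
    return np.array(p['origin']),R.from_quat(p['orientation']).apply(d)
def atz(c,u,v,z,p=None):
    o,d=ray(c,u,v,p); return o+d*(z-o[2])/d[2]
def proj(c,X,p=None):
    p=p or eyes.camera_params(c)
    q=R.from_quat(p['orientation']).inv().apply(np.array(X)-p['origin'])
    return np.array([p['cx']+p['fx']*q[...,0]/-q[...,2],p['cy']-p['fy']*q[...,1]/-q[...,2]]).T
def tri(obs):
    A=np.zeros((3,3));b=np.zeros(3)
    for o,d in obs:
        d=d/np.linalg.norm(d);M=np.eye(3)-np.outer(d,d);A+=M;b+=M@o
    return np.linalg.solve(A,b)
E
python3 - <<'E'
from h import *
ims=[]
for c in ("scene","side"):
    im=eyes.capture(c); p=eyes.camera_params(c); print(c,{k:np.round(v,3) if not isinstance(v,str) else v for k,v in p.items()})
    for n in ("hasp","pin_handle"):
        for r in models.search_frame(n,c)[:4]: print(n,np.round(r['bbox'],1),round(r['p'],2))
    cv2.imwrite(f"pics/{c}0.png",cv2.resize(im,(800,600)))
print(sensors.get_obs()); print(env.tips_ahead)
E
```

```text
pics
scene {'fx': np.float64(446.653), 'fy': np.float64(446.653), 'cx': np.float64(262.847), 'cy': np.float64(186.941), 'origin': array([ 1.126, -0.208,  0.908]), 'orientation': array([0.244, 0.203, 0.617, 0.72 ])}
hasp [326.3 152.1 372.5 190.8] 0.72
pin_handle [149.8 206.7 165.9 227.3] 0.88
pin_handle [111.5 200.6 132.2 229.2] 0.75
pin_handle [117.7 240.6 139.  260.4] 0.65
side {'fx': np.float64(352.188), 'fy': np.float64(352.188), 'cx': np.float64(261.665), 'cy': np.float64(193.481), 'origin': array([ 0.491, -0.745,  0.469]), 'orientation': array([ 0.498, -0.014, -0.025,  0.866])}
hasp [235.5 138.  261.6 173.9] 0.83
pin_handle [255.8 317.6 284.8 370.1] 0.87
pin_handle [322.7 305.8 346.8 355.8] 0.82
pin_handle [273.4 265.8 297.2 303.6] 0.64
{'t': 0.3, 'qpos': array([-8.45944949e-02,  3.50929631e-01,  1.65203033e+00,  2.53416830e-05,
        1.13912367e+00, -8.46308453e-02]), 'qd': array([ 0.00109254, -0.00084282,  0.0002866 , -0.00137929, -0.00182992,
       -0.00073352]), 'effort': array([ 1.25141896e-04, -5.05568039e+01, -2.91250813e+01, -1.24048320e-04,
        2.58495558e-03,  2.62188121e-05]), 'tool_pos': array([5.49946975e-01, 3.52130917e-05, 4.04476072e-01]), 'eef_rot': array([ 7.07097659e-01,  7.07115861e-01, -1.49502305e-04, -1.95058354e-04]), 'wrist_force': array([ 0.09132432, -0.31224834, -0.54748596]), 'torque': array([ 0.00922831, -0.01580183,  0.00407848]), 'gripper_force': 0.0, 'opening': 0.9982661275351596}
0.1734
```

View pics/scene0.png

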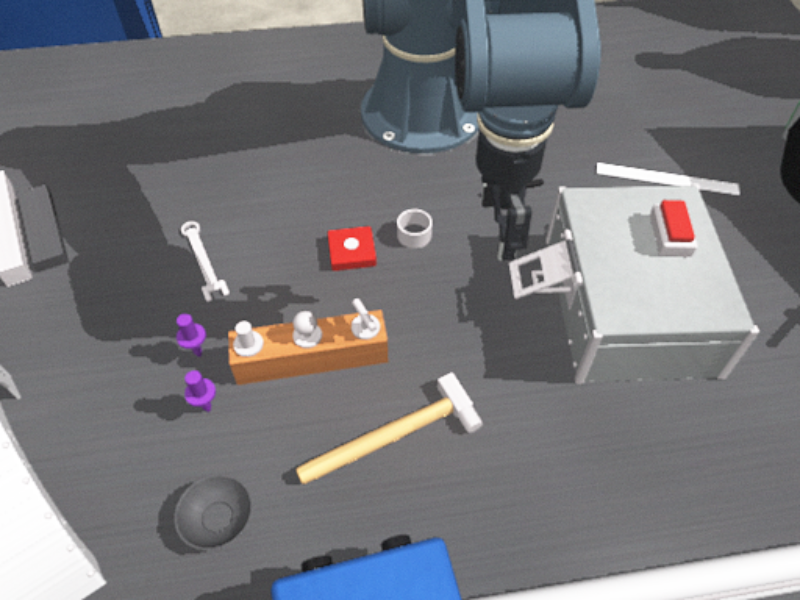

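View pics/side0.png

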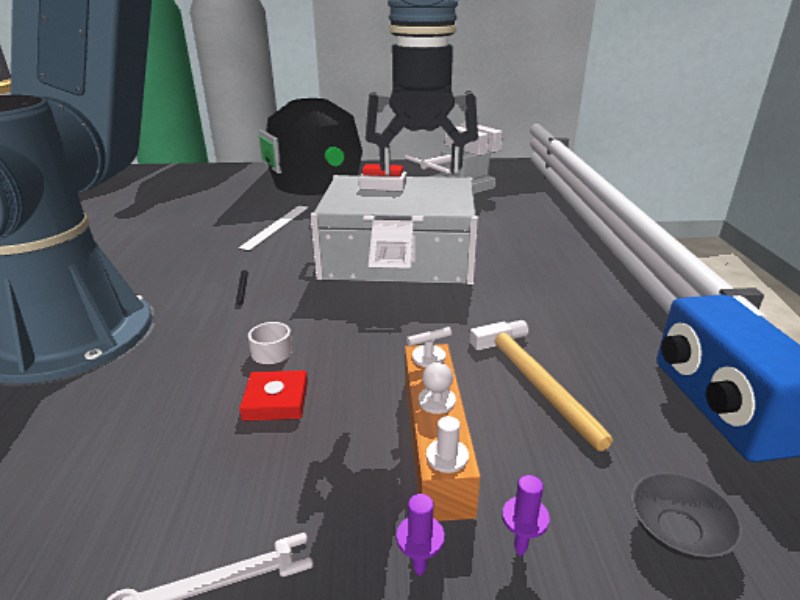

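The scene view shows the straight-handled pin at about (156,214) in native pixels, at the left end of the block, with the hasp at (350,170). In the side view the pin is at (287,282) and the hasp at (249,155). The purple pins are lying apart from these.

```bash
python3 - <<'E'
from h import *
A=eyes.capture("scene"); ms=models.masks_of("pin_handle","scene"); 
B=eyes.capture("side"); mb=models.masks_of("pin_handle","side")
for m in ms[:4]: print('sc',np.round(m['bbox'],1),m['p'].__round__(2))
for m in mb[:4]: print('sd',np.round(m['bbox'],1),m['p'].__round__(2))
a=cv2.resize(A[110:250,300:490],None,fx=4,fy=4,interpolation=cv2.INTER_CUBIC)[:, :]
b=cv2.resize(B[100:190,190:310],None,fx=5,fy=5,interpolation=cv2.INTER_CUBIC)
cv2.imwrite("pics/a1.png",a); cv2.imwrite("pics/b1.png",b)
print(tri([ray("scene",156,212),ray("side",287,277)]))
E
```

```text
sc [116.7 239.2 139.7 262.4] 0.76
sc [111.3 199.6 131.1 229.2] 0.64
sc [149.6 205.7 167.6 227.3] 0.57
sd [255.5 316.  284.5 371.4] 0.91
sd [272.1 265.5 299.3 301. ] 0.9
sd [320.3 304.6 347.7 354. ] 0.8
sd [199.  112.5 305.4 181.9] 0.42
[ 0.55104992 -0.34716672  0.08931403]
```

View pics/a1.png

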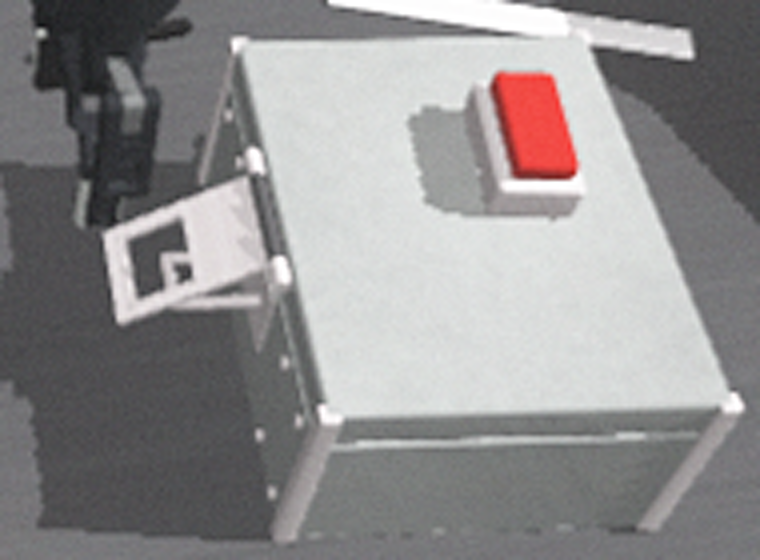

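View pics/b1.png

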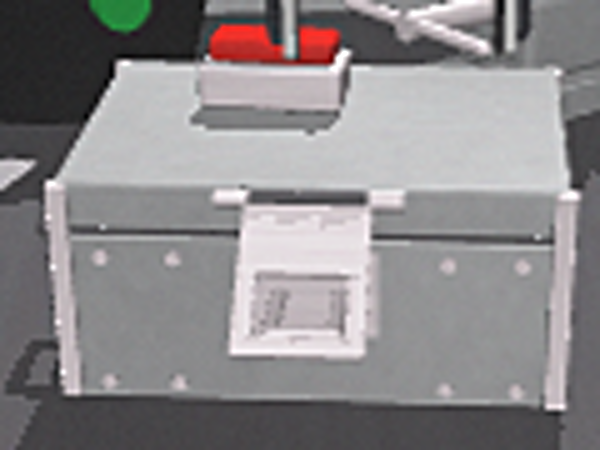

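The crops show the hinge barrels at (363.5,150) and (370,177.5) in scene, and at (236,139.6) and (267.4,139.8) in side. The chest's corners are clear too, so I can fit a pose. The hasp stands about 60° out.

```bash
cat >> h.py <<'E'
def chest():
    from scipy.optimize import least_squares
    S=[((0,-.14,.13),"scene",359.5,121),((0,.14,.13),"scene",382,213),((.22,.14,.13),"scene",483,210.5),((.22,-.14,.13),"scene",446,119.5),
       ((0,-.14,.13),"side",201,136.8),((0,.14,.13),"side",303.6,139),((0,-.14,0),"side",204,178.6),((0,.14,0),"side",301.2,181.4)]
    # local x into chest, local 'r' to the right seen from front
    P={c:eyes.camera_params(c) for c in("scene","side")}
    def f(v):
        o=[]
        for (x,r,z),c,u,w in S:
            ca,sa=np.cos(v[2]),np.sin(v[2]) # right dir=(ca,sa), in dir=(-sa,ca)
            o.append(proj(c,[v[0]+r*ca-x*sa,v[1]+r*sa+x*ca,z],P[c])-[u,w])
        return np.ravel(o)
    return least_squares(f,[.48,.1,0]),S
E
python3 - <<'E'
from h import *
r,S=chest(); print(r.x,np.round(r.fun,1))
L=tri([ray("scene",363.5,150),ray("side",236,139.6)]);Rr=tri([ray("scene",370,177.5),ray("side",267.4,139.8)])
print(L,Rr,(L+Rr)/2,np.arctan2(*(Rr-L)[1::-1]))
a=r.x[2];ri=np.array([np.cos(a),np.sin(a)]);inn=np.array([-np.sin(a),np.cos(a)])
m=(L+Rr)[:2]/2;off=(m-r.x[:2])@ri;print('off',off,(m-r.x[:2])@inn)
h=r.x[:2]+off*ri-.005*inn; e=r.x[:2]+off*ri-.028*inn
print('hinge',h,'eye',e)
for q in np.arange(.8,1.75,.1):  # strap tip corners
    pts=[[*(h+s*.034*ri-.098*np.sin(q)*inn),.125-.098*np.cos(q)] for s in(-1,1)]
    print(round(q,1),np.round(proj("scene",pts),0).tolist(),np.round(proj("side",pts),0).tolist())
print('pin tests',[np.round(proj(c,[[.551,-.347,z] for z in (.065,.085,.105)]),1).tolist() for c in("scene","side")])
E
```

```text
[ 0.51539307  0.14055977 -0.12188143] [-1.  -1.6 -1.5  0.9  1.   0.8  0.4 -1.8 -1.1 -1.8  1.2 -1.6 -0.1 -0.6
  0.8 -0.5]
[0.47157181 0.14303663 0.12188972] [0.55475607 0.13261707 0.1235051 ] [0.51316394 0.13782685 0.12269741] -0.12460986010904808
off -0.0018803244196795587 -0.0029836618440015907
hinge [0.51291879 0.13582547] eye [0.51012245 0.11299609]
0.8 [[330.0, 171.0], [333.0, 194.0]] [[236.0, 173.0], [262.0, 174.0]]
0.9 [[327.0, 170.0], [331.0, 192.0]] [[236.0, 172.0], [262.0, 173.0]]
1.0 [[325.0, 168.0], [329.0, 190.0]] [[235.0, 170.0], [262.0, 171.0]]
1.1 [[324.0, 165.0], [327.0, 188.0]] [[235.0, 168.0], [262.0, 169.0]]
1.2 [[323.0, 163.0], [326.0, 186.0]] [[234.0, 165.0], [262.0, 166.0]]
1.3 [[322.0, 161.0], [325.0, 183.0]] [[234.0, 162.0], [262.0, 163.0]]
1.4 [[321.0, 158.0], [325.0, 181.0]] [[234.0, 159.0], [262.0, 160.0]]
1.5 [[321.0, 155.0], [325.0, 178.0]] [[234.0, 156.0], [261.0, 157.0]]
1.6 [[322.0, 152.0], [325.0, 175.0]] [[233.0, 152.0], [261.0, 153.0]]
1.7 [[323.0, 150.0], [326.0, 173.0]] [[233.0, 148.0], [261.0, 149.0]]
pin tests [[[157.8, 218.5], [156.2, 213.5], [154.5, 208.4]], [[285.9, 288.1], [286.3, 278.6], [286.8, 268.7]]]
```

```bash
python3 -m inch '[[[0,0,0],[0,0,7]],[[1.3,-1.34,3],[0,0,0]],[[1.3,-1.34,3],[0,0,0]],[[1.3,-1.34,3],[0,0,0]],[[1.3,-1.34,3],[0,0,0]],[[0,0,0],[0,0,0]],[[0,0,0],[0,0,0]]]' -1 60
python3 - <<'E'
from h import *
o=sensors.get_obs();T=R.from_quat(o['eef_rot']);print(T.as_matrix().round(3))
A=eyes.capture("side");a=cv2.resize(A[60:210,170:330],None,fx=4,fy=4,interpolation=cv2.INTER_CUBIC);cv2.imwrite("pics/c1.png",a)
p=np.array(o['tool_pos'])+T.apply([.0,0,.1734]);h=np.array([.5129,.1358,.125]);i=np.array([.1216,.9926,0])
print('tip',p,'out',(h-p)@i,'right',(p-h)@[.9926,-.1216,0])
E
```

```text
t: 1.08
tool_pos: [0.5028, 0.0586, 0.2839]
eef_rot: [0.749, 0.663, -0.001, -0.001]
wrist_force: [-0.3, -1.1, 1.6]
opening: 0.008
gripper_force: 0.0
[[ 0.121  0.993 -0.003]
 [ 0.993 -0.121 -0.   ]
 [-0.    -0.003 -1.   ]]
tip [0.50231406 0.05857128 0.11045204] out 0.07794447983394927 right -0.0011165957335445625
```

View pics/c1.png

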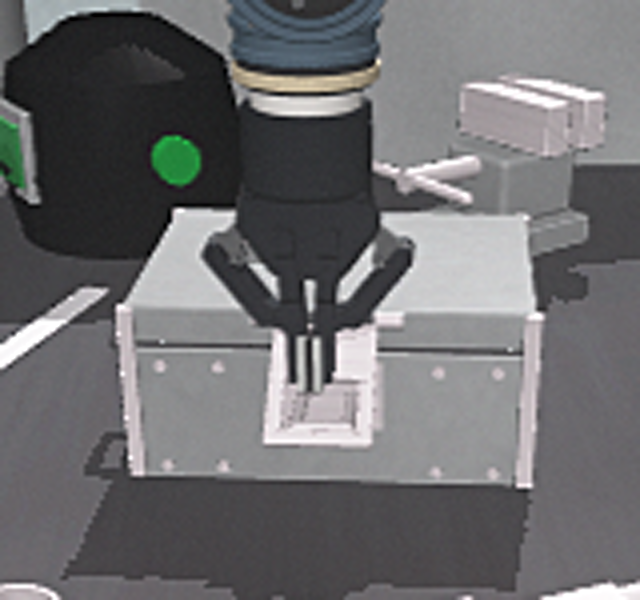

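The closed fingertips stand in front of the strap and above its solid part, near its centre line. I'll push along the hinge arc.

```bash
python3 -m inch '[[[1.5,0.15,0.2],[0,0,0]],[[1.5,0.15,0.2],[0,0,0]],[[0.4,0,0.4],[0,0,0]],[[0.4,0,0.4],[0,0,0]],[[0.4,0,0.3],[0,0,0]],[[0.4,0,0.25],[0,0,0]],[[0.4,0,0.15],[0,0,0]],[[0.4,0,0.1],[0,0,0]],[[0.4,0,0.1],[0,0,0]],[[0.3,0,0],[0,0,0]],[[0,0,0],[0,0,0]],[[0,0,0],[0,0,0]]]'
python3 - <<'E'
from h import *
o=sensors.get_obs();T=R.from_quat(o['eef_rot'])
p=np.array(o['tool_pos'])+T.apply([.0,0,.1734]);h=np.array([.5129,.1358,.125]);i=np.array([.1216,.9926,0])
print('tip',p,'out',(h-p)@i)
E
```

```text
t: 2.13
tool_pos: [0.5135, 0.1187, 0.2637]
eef_rot: [0.749, 0.663, 0.0, -0.0]
wrist_force: [-0.3, -0.5, 0.5]
opening: 0.002
gripper_force: 0.0
tip [0.51351933 0.11878379 0.090341  ] out 0.01681497901365935
```

```bash
python3 -m inch '[[[0.2,0,0.1],[0,0,0]],[[0.2,0,0],[0,0,0]],[[0,0,0],[0,0,0]]]'; python3 -m inch '[[[0.1,0,0],[0,0,0]],[[0,0,0],[0,0,0]]]'; python3 - <<'E'
from h import *
A=eyes.capture("scene");a=cv2.resize(A[110:230,300:440],None,fx=5,fy=5,interpolation=cv2.INTER_CUBIC);cv2.imwrite("pics/d1.png",a)
E
```

```text
t: 2.38
tool_pos: [0.5141, 0.1224, 0.2628]
eef_rot: [0.749, 0.663, 0.0, 0.0]
wrist_force: [-1.4, -4.2, 0.6]
opening: -0.004
gripper_force: 1.5
t: 2.55
tool_pos: [0.5142, 0.1227, 0.2628]
eef_rot: [0.749, 0.663, -0.001, 0.0]
wrist_force: [-0.2, -11.5, 3.6]
opening: -0.001
gripper_force: 5.7
```

View pics/d1.png

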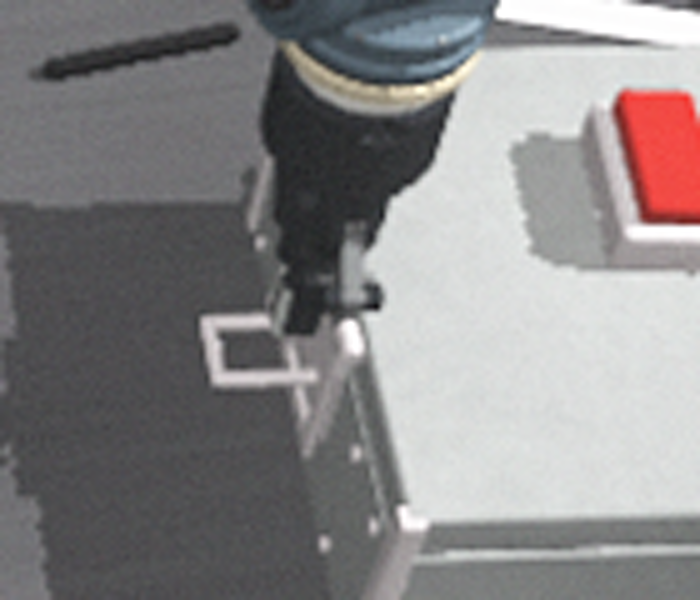

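The hasp is shut: it stopped at the reaction force, and the staple now shows through the slot at about (341,180) native. I'll back off and go over the pin.

```bash
python3 -m inch '[[[-3,0,0],[0,0,0]],[[-3.93,0.85,-2.5],[0,0,0]],[[-3.93,0.85,-2.5],[0,0,0]],[[-3.93,0.85,-2.5],[0,0,0]],[[-3.93,0.85,-2.5],[0,0,0]],[[-3.93,0.85,0],[0,0,0]],[[-3.93,0.85,0],[0,0,0]],[[-3.93,0.85,0],[0,0,0]],[[-3.93,0.85,0],[0,0,0]],[[-3.93,0.85,0],[0,0,0]],[[-3.93,0.85,0],[0,0,0]],[[-3.93,0.85,0],[0,0,0]],[[0,0,0],[0,0,0]],[[0,0,0],[0,0,0]]]' 1
python3 - <<'E'
from h import *
o=sensors.get_obs();p=eyes.camera_params("wrist");T=R.from_quat(o['eef_rot'])
print('cam in tool',T.inv().apply(np.array(p['origin'])-o['tool_pos']),'look',T.inv().apply(R.from_quat(p['orientation']).apply([0,0,-1])))
W=eyes.capture("wrist");
for m in models.search_frame("pin_handle","wrist"): print(np.round(m['bbox'],1),round(m['p'],2))
print('expected px',proj("wrist",[[.551,-.347,z] for z in(.065,.105)],p))
cv2.imwrite("pics/w1.png",W)
A=eyes.capture("scene");B=eyes.capture("side")
a=cv2.resize(A[140:210,320:400],None,fx=5,fy=5,interpolation=cv2.INTER_CUBIC);b=cv2.resize(B[125:195,210:290],None,fx=5,fy=5,interpolation=cv2.INTER_CUBIC)
cv2.imwrite("pics/e1.png",np.hstack([a,b]))
# predicted staple outline
i=np.array([.1216,.9926]);r=np.array([.9926,-.1216]);e=np.array([.5101,.1130])
q=[[*(e+s*.013*r-k*i),.073] for s,k in((-1,.020),(1,.020),(1,-.021),(-1,-.021))]
q+=[[*(e+s*.021*r-.028*i),.073] for s in(-1,1)]
print(((proj("scene",q)-[320,140])*5).round(),((proj("side",q)-[210,125])*5+[400,0]).round())
E
```

```text
t: 3.77
tool_pos: [0.5487, -0.3293, 0.3502]
eef_rot: [0.75, 0.662, 0.0, -0.0]
wrist_force: [-0.9, -0.3, 0.7]
opening: 1.0
gripper_force: 0.0
cam in tool [0.0818885  0.00089515 0.0308627 ] look [-3.16620830e-01 -4.35975698e-04  9.48552086e-01]
[221.6 247.7 260.2 299.9] 0.96
[240.6 181.4 281.3 229.9] 0.86
[302.1 225.1 338.5 278.8] 0.65
expected px [[257.53375507 202.68658964]
 [258.10983756 219.3059534 ]]
[[115. 169.]
 [123. 212.]
 [209. 210.]
 [199. 167.]
 [ 96. 156.]
 [108. 225.]] [[575. 191.]
 [624. 193.]
 [630. 160.]
 [583. 159.]
 [558. 197.]
 [638. 200.]]
```

View pics/w1.png

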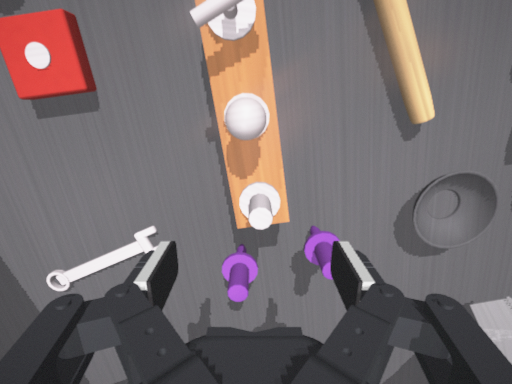

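View pics/e1.png

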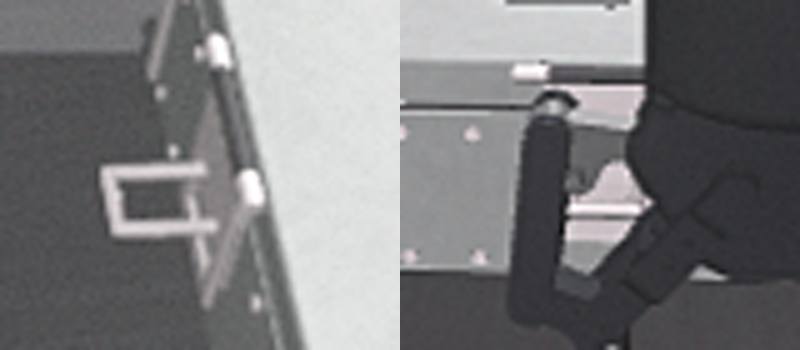

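The wrist view shows the collar at (260,202) and the handle top at (260,218), so the pin is about 2 mm to tool +y of my estimate. The staple in scene is the loop around (343,180), a few mm right of my prediction, and I'll recheck it from near. Now the grasp.

```bash
python3 -m inch '[[[-1.6,0.65,0],[0,0,0]],[[0,0,2.1],[0,0,0]],[[0,0,2.1],[0,0,0]],[[0,0,2.1],[0,0,0]],[[0,0,2.1],[0,0,0]],[[0,0,2.1],[0,0,0]],[[0,0,0],[0,0,0]],[[0,0,0],[0,0,0]]]' && python3 -m inch '[[[0,0,0],[0,0,0]],[[0,0,0],[0,0,0]],[[0,0,0],[0,0,0]],[[0,0,0],[0,0,0]],[[0,0,0],[0,0,0]],[[0,0,0],[0,0,0]],[[0,0,0],[0,0,0]],[[0,0,0],[0,0,0]]]' -1 50
```

```text
t: 4.63
tool_pos: [0.5535, -0.3435, 0.2455]
eef_rot: [0.749, 0.663, -0.0, -0.001]
wrist_force: [0.3, 1.2, -0.5]
opening: 1.001
gripper_force: 0.0
t: 5.3
tool_pos: [0.5535, -0.3445, 0.2464]
eef_rot: [0.749, 0.663, 0.0, 0.0]
wrist_force: [-0.5, 1.5, 6.4]
opening: 0.244
gripper_force: 48.8
```

```bash
python3 -m inch '[[[0,0,-2],[0,0,0]],[[0,0,-3.6],[0,0,0]],[[0,0,-3.6],[0,0,0]],[[0,0,-3.6],[0,0,0]],[[3.99,-0.95,0],[0,0,0]],[[3.99,-0.95,0],[0,0,0]],[[3.99,-0.95,0],[0,0,0]],[[3.99,-0.95,0],[0,0,0]],[[3.99,-0.95,0],[0,0,0]],[[3.99,-0.95,0],[0,0,0]],[[3.99,-0.95,0],[0,0,0]],[[3.99,-0.95,0],[0,0,0]],[[3.99,-0.95,0],[0,0,0]],[[3.99,-0.95,0],[0,0,0]],[[0,0,0],[0,0,0]],[[0,0,0],[0,0,0]]]'
python3 - <<'E'
from h import *
p=eyes.camera_params("wrist");o=sensors.get_obs();print(o['tool_pos'],o['opening'])
W=eyes.capture("wrist")
cv2.imwrite("pics/w2.png",cv2.resize(W,(800,600),interpolation=cv2.INTER_CUBIC))
i=np.array([.1216,.9926]);r=np.array([.9926,-.1216]);e=np.array([.5101,.1130])
q=[[*(e+s*.013*r-k*i),.073] for s,k in((-1,.020),(1,.020),(1,-.021),(-1,-.021))]
q+=[[*(e+s*.021*r-.028*i),.073] for s in(-1,1)]
print((proj("wrist",q,p)*1.5625).round(1))
T=R.from_quat(o['eef_rot'])
print('pin pred: top,collar,tip',(proj("wrist",[o['tool_pos']+T.apply([0,0,.151+z]) for z in(-.02,.02,.075)],p)*1.5625).round(1))
np.save('p.npy',p,allow_pickle=True)
E
```

```text
t: 6.63
tool_pos: [0.5073, 0.065, 0.3736]
eef_rot: [0.748, 0.664, -0.0, -0.0]
wrist_force: [0.1, -0.5, -0.9]
opening: 0.245
gripper_force: 49.2
[0.50729236 0.06497276 0.37362158] 0.24469788612677873
[[371.2 242.9]
 [411.1 243. ]
 [412.1 177.7]
 [370.2 177.6]
 [359.3 254.9]
 [423.1 255.1]]
pin pred: top,collar,tip [[393.9 455. ]
 [394.6 383.5]
 [395.2 327.2]]
```

View pics/w2.png

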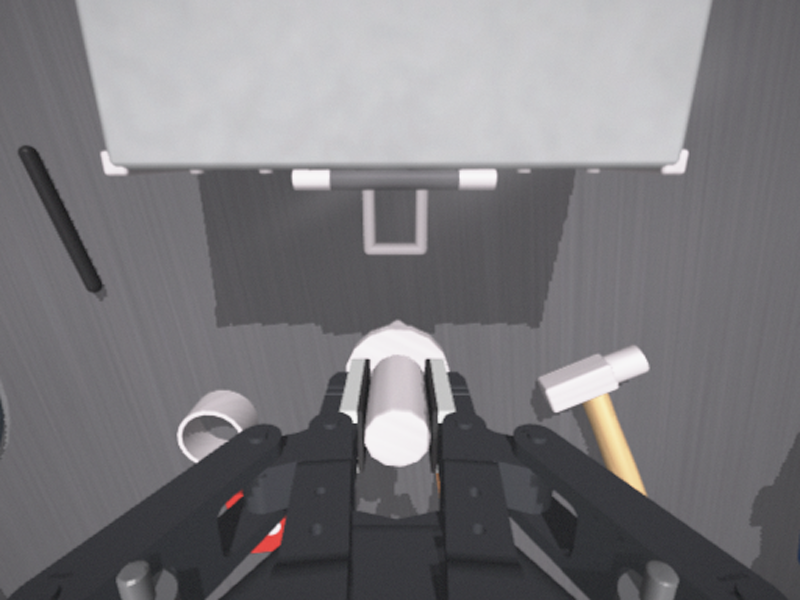

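This view is clear. The staple opening spans (374–416, 190–243) with centre x 395, about 2.5 mm right of my prediction, and the depth matches. The pin hangs upright with its tip at (398,321), about 1 mm to tool +y. Move over and insert.

```bash
python3 -m inch '[[[2.4,-0.08,0],[0,0,0]],[[2.4,-0.07,0],[0,0,0]],[[0,0,0],[0,0,0]],[[0,0,2],[0,0,0]],[[0,0,2],[0,0,0]],[[0,0,1.8],[0,0,0]],[[0,0,0],[0,0,0]],[[0,0,0],[0,0,0]]]'
python3 - <<'E'
from h import *
o=sensors.get_obs();i=np.array([.1216,.9926]);r=np.array([.9926,-.1216]);d=np.array(o['tool_pos'])[:2]-[.5116,.1128];print(d@i,d@r)
W=eyes.capture("wrist");cv2.imwrite("pics/w3.png",cv2.resize(W,(800,600),interpolation=cv2.INTER_CUBIC)[100:500,200:600])
E
```

```text
t: 7.35
tool_pos: [0.5123, 0.1099, 0.3154]
eef_rot: [0.749, 0.662, -0.001, -0.0]
wrist_force: [-0.1, -0.3, -0.7]
opening: 0.241
gripper_force: 49.2
-0.00282707508328535 0.001002313139833914
```

```bash
python3 -m inch '[[[0.28,-0.1,0],[0,0,0]],[[0,0,0],[0,0,0]],[[0,0,1.5],[0,0,0]],[[0,0,1.5],[0,0,0]],[[0,0,1.5],[0,0,0]],[[0,0,0],[0,0,0]],[[0,0,0],[0,0,0]]]'; python3 -m inch '[[[0,0,0.4],[0,0,0]],[[0,0,0.4],[0,0,0]],[[0,0,0],[0,0,0]],[[0,0,0],[0,0,0]]]'
```

```text
t: 7.98
tool_pos: [0.5115, 0.114, 0.2711]
eef_rot: [0.749, 0.663, -0.0, -0.0]
wrist_force: [-0.5, 0.0, -1.0]
opening: 0.24
gripper_force: 49.2
t: 8.32
tool_pos: [0.5114, 0.1139, 0.2629]
eef_rot: [0.749, 0.663, 0.0, 0.0]
wrist_force: [0.1, 0.3, -1.2]
opening: 0.242
gripper_force: 49.2
```

```bash
python3 -m inch '[[[0,0,0.2],[0,0,0]],[[0,0,0],[0,0,0]]]'; python3 -m inch '[[[0,0,0.2],[0,0,0]],[[0,0,0],[0,0,0]]]'
```

```text
t: 8.48
tool_pos: [0.5114, 0.1139, 0.2606]
eef_rot: [0.749, 0.663, 0.0, 0.0]
wrist_force: [-0.4, -0.1, -1.5]
opening: 0.242
gripper_force: 49.2
t: 8.65
tool_pos: [0.5116, 0.114, 0.2593]
eef_rot: [0.749, 0.663, 0.0, 0.0]
wrist_force: [-1.3, -0.3, 6.6]
opening: 0.24
gripper_force: 50.0
```

Contact came at the expected seated height, so I'll release and retreat upward.

```bash
python3 -m inch '[[[0,0,0],[0,0,0]],[[0,0,0],[0,0,0]],[[0,0,0],[0,0,0]],[[0,0,0],[0,0,0]],[[0,0,0],[0,0,0]],[[0,0,0],[0,0,0]],[[0,0,0],[0,0,0]]]' 1 && python3 -m inch '[[[0,0,-1],[0,0,0]],[[0,0,-3],[0,0,0]],[[0,0,-3],[0,0,0]],[[0,0,-3],[0,0,0]],[[-3,0,-3],[0,0,0]],[[-3,0,0],[0,0,0]],[[0,0,0],[0,0,0]],[[0,0,0],[0,0,0]]]'
python3 - <<'E'
from h import *
W=eyes.capture("wrist");S=eyes.capture("side")
for m in models.search_frame("pin_handle","side")[:4]: print(np.round(m['bbox'],1),round(m['p'],2))
print(proj("side",[[.5128,.1128,z] for z in(.073,.118)]))
w=cv2.resize(W[60:260,160:360],(400,400));s=cv2.resize(S[110:190,210:290],(400,400),interpolation=cv2.INTER_CUBIC)
cv2.imwrite("pics/f.png",np.hstack([w,s]))
E
```

```text
t: 9.23
tool_pos: [0.5114, 0.1139, 0.2587]
eef_rot: [0.749, 0.663, -0.0, -0.0]
wrist_force: [0.8, -0.0, 0.3]
opening: 1.003
gripper_force: 0.0
t: 9.9
tool_pos: [0.5039, 0.054, 0.3892]
eef_rot: [0.75, 0.662, 0.0, 0.0]
wrist_force: [-0.5, 0.7, -0.5]
opening: 1.001
gripper_force: 0.0
[254.5 314.7 285.7 370.3] 0.75
[319.1 304.1 350.8 354.8] 0.67
[243.6 142.4 257.1 177.5] 0.63
[[251.61799026 160.19171641]
 [251.35563621 144.44981393]]
```

View pics/f.png

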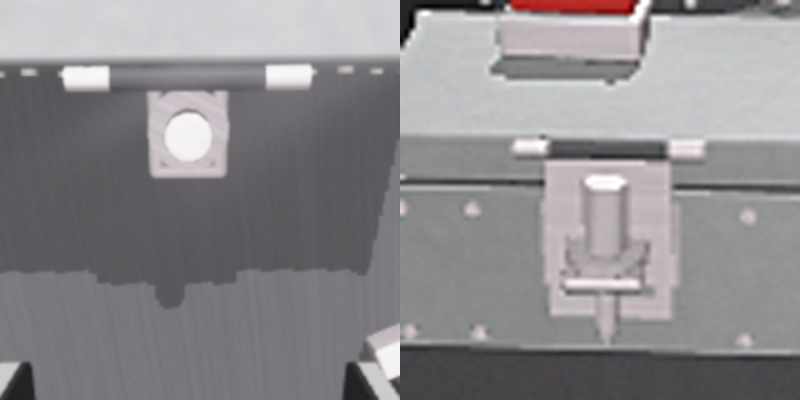

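The final views show the pin upright in the staple at side (250,160) native, with its collar on the bar, its shank below, and the hasp flat against the chest. The gripper is well clear, so I'm handing in.

```bash
python3 -c "
from bench import order
print(order.close_job())"
```

```text
the job is handed in; nothing more can be done
None
```

The hasp is shut and the locking pin sits upright in the staple with its collar on the bar; I handed the job in after about 10 s of robot time, and the judge's result was not shown.

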